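# Hold the dust port's sprung shutter half open with the push stick

## Robot

A 6-joint arm with a two-finger parallel gripper is mounted at the origin on the work surface. World frame = base frame: x ahead of the robot, y to its left, z up, the work surface at z = 0. Lengths are in mm, angles in rad, forces in N, time in s.
With the tool pointing down it reaches from about 300 to 775 mm from the base axis. Payload 14.6 kg.
Tool frame: the origin (TCP) lies on the centre line of the jaws, within the pads' length; the fingertips stand 19 mm ahead of it and the grasp point (between the pads) is the TCP (bot.tip_reach is the distance from the TCP to the fingertips, in mm); z points along the fingers, y is the line along which they close (so a half turn about z gives the same grasp; the last joint's range is limited). The gripper opens to 85 mm and grips with 20 to 120 N. Pads are 22 mm wide; open, the fingers measure 114 mm over their backs; the gripper's body (76 mm by 85 mm) begins 54 mm behind the grasp point. The pads swing forward as they close: fully open they stand 13 mm farther back than shut.
Start: joints at [1.084, 0.3, 1.521, -0, 1.321, -0.067], TCP at [224.164, 502.235, 217.481] pointing down, gripper open.
Joint ranges: [-3.03, 3.03], [-0.79, 2.21], [0.23, 2.52], [-1.04, 4.18], [0, 3.07], [-2.55, 2.55]. Speed limits (rad/s): [2.22, 2.22, 2.57, 3.14, 3.14, 3.14].

## Interface

Orientations are given as a unit quaternion [w, x, y, z].
In Python, from rig import bot gives the robot as it stands. Calls block until the motion is done:
- bot.move_to(position, orientation): joint-space move of the TCP to a pose.
- bot.servo_line(position, attitude=None, speed=150, until_force=None): straight line of the TCP; attitude=None keeps the orientation; speed is the mean speed in mm/s. With until_force (N) it stops when the force on the tool has changed by that much, and returns True; else False.
- bot.move_joints(angles): joint-space move.
- bot.move_gripper(opening, grip_force=None): finger opening in mm; grip_force is the grip in N (None keeps the last); returns when the fingers have stopped.
- bot.dwell(seconds).
- bot.ik(position, orientation): joint angles nearest the present ones, or None.
- bot.read_state(): the state.
- bot.read_camera(name): name is "scene" or "top"; returns a dict with "image" (400x640x3 uint8, blue, green, red), "depth" (400x640 float32, mm along the optical axis (not along the pixel's ray), 0 where there is no reading), "fovy" (degrees; the focal length in pixels is half the picture's height over the tangent of half this angle, whatever the lens; pixels are square), "cx", "cy" (the principal point, pixels), "eye" and "attitude" of the camera in the world. Camera axes: x right, y down, z forward; pixel columns grow to the right and rows downward; lengths in mm; the calibration is good to about 2 mm. A picture is of the moment at which its call begins.
A pose or a line that the arm cannot do raises bot.MotionError and nothing moves.
- bot.finish_job(): hands the job in; it is judged then, once.
The state is a dict: "clock": time; "joint_positions": joint angles; "qvel": joint speeds; "effort": joint torques, N m; "ee_pos": TCP position; "tool_rot": TCP orientation; "ft_force": force on the tool from outside, world axes, zero at the start; "moment": the same for the moment, N m; "grip_width": finger opening in mm; "grip_force": force on a finger pad.
Only numpy, scipy, OpenCV 4.12 (cv2) and the standard library are available. Lean on these libraries where they do the work, as an engineer would, in place of code of your own. Each camera call takes 0.05 s, during which the arm holds its last target. There are 200 camera calls.

## Task

Pull the wooden push stick up out of its holder and, with its lower part, push the yellow tab of the dust port's sprung shutter until the port is half open, the yellow pointers at the green marks. Keep the robot itself off the shutter, never let it open past three quarters, or the suction swallows the brass pieces, and leave the file, brass leaf, tape measure and wax tin where they are. Finish while still holding: the stick in the gripper, its foot just clear of the port's deck, pressing the tab so that the shutter stays still at half open.

Things in the scene. Friction and masses are not known exactly. Their poses are not given: they have to be found in the camera images.
- stick_grip (a point): Push stick: square wooden bar 20 x 20 x 140 mm, 40 g, pale wood with a red band near each end, standing loose in a square well of a dark wooden holder. This point lies on its axis 102 mm above its foot and 38 mm below its top: the place to grip it. z runs up along the stick, x and y are square to its side faces.
- stick_foot (a point): Centre of the push stick's lower end face (the foot), axes as the stick's.
- stick_holder: Fixed holder of the push stick: dark square tube 36 x 36 mm, 70 mm tall, on a 60 x 60 x 6 mm steel foot; its square well is 24 mm wide and its floor lies 6 mm above the bench (so the stick stands 2 mm loose on each side and sticks out 76 mm above the rim). Origin at the centre of its underside, on the bench.
- port: Fixed dust port: green box 130 mm (its x) by 240 mm (its y), its flat deck 45 mm above the bench, with a round mouth of 70 mm in it; dark rails 14 mm wide along the two long sides rise to 58 mm above the bench. Origin at the centre of its underside, on the bench. The shutter slides open along the port's +y axis (horizontal).
- shutter (a joint): Opening of the aluminium shutter in m: 0 closed (where its spring keeps it), 0.035 half open, 0.070 fully open, growing along the port's +y. Spring force against opening: 2 N when closed, 4.8 N half open, 7.6 N fully open; it springs shut when let go. Two small yellow pointers on it move beside marks on the rails: white for closed and fully open, broad green for half open.
- push_face (a point): Point on the shutter's upright yellow tab, 70 mm wide (port x), 6 mm thick (port y), top edge 110 mm above the bench: this point is at the middle of the width of the face to be pushed, the one looking to the port's -y, 87 mm above the bench. It moves with the shutter; its axes are those of the port. Between this face and the deck's -y end (58 mm away when shut) the deck is clear, 102 mm wide between the rails.
- file: Bystander: round steel file, 120 mm long with a blue handle, standing in a holder just like the stick's; leave it. Origin at its lower end.
- brass_leaf: Bystander: loose brass crescent about 70 mm long and 5 mm thick, flat on the bench; leave it. Origin near its middle, on the bench.
- tape: Bystander: yellow tape measure 62 x 36 x 58 mm; leave it. Origin at the centre of its underside.
- wax_tin: Bystander: round pale tin, 68 mm diameter, 45 mm tall; leave it. Origin at the centre of its underside.
Things that resemble listed ones, but are neither listed nor needed, are in the scene too. What is shaped like the stick_holder but purple or turquoise is not meant.

How it is judged (in metres and radians):
On the way:
1. the push stick is in the gripper, wholly out of its holder (foot above the rim) (z of stick_foot in the frame of stick_holder above 0.072 m and contact force between the fingers and push_stick above 2 N), for 0.1 s.
At the end, for the whole second after the job is handed in: Shutter at rest at 35 mm within 7 mm, held by the push stick alone (over 2.5 N on the shutter); stick gripped, its foot at least 1 mm above the deck; no part of the robot on the shutter; bystanders within 20 mm (file 30 mm) of their starts (value of joint shutter between 0.028 and 0.042 m and velocity of joint shutter between -0.01 and 0.01 m/s and contact force between push_stick and shutter above 2.5 N and contact force between the fingers and push_stick above 2 N and contact force between each of the arm, the fingers and shutter below 0.5 N and z of stick_foot in the frame of port above 0.046 m and distance of file from where it was at the start of the episode below 0.03 m and distance of each of brass_leaf, tape, wax_tin from where it was at the start of the episode below 0.02 m); the arm keeps its last pose, push and grip.
It fails at once if the shutter is opened past three quarters (over 56 mm) (value of joint shutter above 0.056 m).
It fails at once if the fingers or arm push the shutter (contact force between any of the fingers, the arm and shutter above 1 N).
It fails at once if a bystander is disturbed (distance of file from where it was at the start of the episode above 0.03 m or distance of any of brass_leaf, tape, wax_tin from where it was at the start of the episode above 0.02 m).
It also fails if it takes over 38 s, if anything falls off the work surface, if the arm or the gripper's body presses on something with over 40 N, if the wrist force passes 120 N, or if a joint passes its speed limit or range.

## Working session

There is one attempt and no reset: what is moved stays moved. The work goes in short steps, each a Python script; the robot and the scene stay as the last script left them, time stands still between calls to the robot, and variables do not carry over. Pictures are saved under pics/ and viewed, at most 10 in all, crops included, and the job is handed in when it is done.

```bash
ls; mkdir -p pics; cat > h.py <<'E'
import numpy as np, cv2
from rig import bot
from scipy.spatial.transform import Rotation as R
def rot(q): return R.from_quat([q[1],q[2],q[3],q[0]]).as_matrix()
def quat(M):
    q=R.from_matrix(M).as_quat(); return [q[3],q[0],q[1],q[2]]
def cloud(c):
    "world point per pixel from depth"
    f=200/np.tan(np.radians(c["fovy"])/2); v,u=np.mgrid[0:400,0:640]; d=c["depth"]
    P=np.stack([(u-c["cx"])/f*d,(v-c["cy"])/f*d,d],-1)
    return P@rot(c["attitude"]).T+np.array(c["eye"])
def plane(c,uv,z):
    "rays of pixels onto height z"
    f=200/np.tan(np.radians(c["fovy"])/2); uv=np.atleast_2d(np.asarray(uv,float))
    r=np.c_[(uv[:,0]-c["cx"])/f,(uv[:,1]-c["cy"])/f,np.ones(len(uv))]@rot(c["attitude"]).T
    e=np.array(c["eye"]); return e+r*((z-e[2])/r[:,2])[:,None]
def project(c,p):
    f=200/np.tan(np.radians(c["fovy"])/2); q=(np.atleast_2d(p)-c["eye"])@rot(c["attitude"])
    return q[:,:2]/q[:,2:]*f+[c["cx"],c["cy"]]
def down(a):
    "tool pointing down, closing line y at angle a in the world"
    y=np.array([np.cos(a),np.sin(a),0]); z=np.array([0,0,-1.]); return quat(np.c_[np.cross(y,z),y,z])
E
python3 - <<'E'
from h import *
import pickle
for n in("scene","top"):
    c=bot.read_camera(n); pickle.dump(c,open(n+".pkl","wb")); cv2.imwrite(f"pics/{n}0.png",c["image"])
    print(n,c["fovy"],c["cx"],c["cy"],c["eye"],rot(c["attitude"]).round(3).tolist(),(c["depth"]>0).mean())
s=bot.read_state();print(s["clock"],s["ee_pos"],s["tool_rot"],s["grip_width"])
E
```

```text
pics
scene 52.53030932184825 321.221617898284 199.78661840450533 [1173.38384326  216.58703154  633.55369309] [[-0.422, 0.585, -0.692], [0.906, 0.289, -0.309], [0.019, -0.758, -0.652]] 0.99601171875
top 51.50973404601858 314.6811678494014 192.75831849059296 [434.14303899 -32.46244115 941.09443994] [[-0.021, -0.985, 0.171], [-1.0, 0.018, -0.017], [0.014, -0.171, -0.985]] 0.99597265625
0.1 [224.07015882 502.03786468 216.96680661] [-1.44855320e-04  2.08375900e-01  9.78048672e-01 -5.07484525e-04] 85.55128704733906
```

View pics/scene0.png

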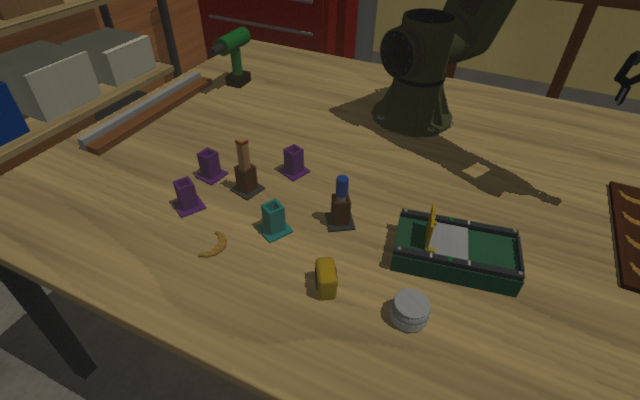

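View pics/top0.png

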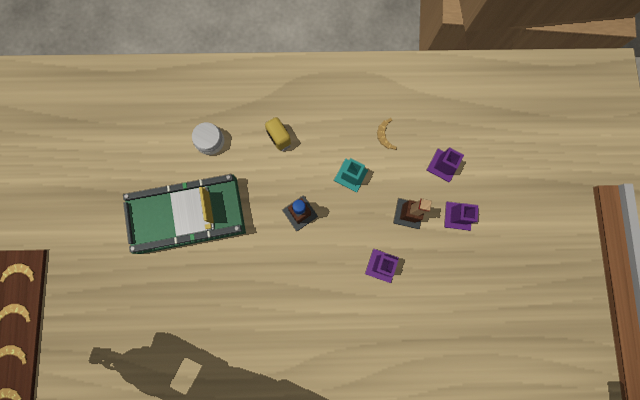

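The scene view shows the stick in its dark holder at about (243,170), the file with its blue handle at (341,205), and the port at (457,250) with its tab at (432,230). In the top view the stick holder is at (410,212), the stick top at (425,204), the port centre at (185,214) and the tab at (207,208). Next I'll take enlarged crops for contours.

```bash
python3 - <<'E'
from h import *
import pickle
t=pickle.load(open("top.pkl","rb"));s=pickle.load(open("scene.pkl","rb"))
def crop(c,x,y,w,h,k): return cv2.resize(c["image"][y:y+h,x:x+w],None,fx=k,fy=k,interpolation=cv2.INTER_CUBIC)
a=crop(t,385,185,60,50,6); b=crop(t,115,165,140,95,5)[:475,:]
d=crop(s,220,130,60,75,6)[:300]
W=800; m=np.zeros((600,800,3),np.uint8)
a=crop(t,390,190,50,45,6);d=crop(s,225,135,45,65,4); b=crop(t,118,168,134,90,3);e=crop(s,385,195,145,100,2.7)
for im,(x,y) in((a,(0,0)),(d,(310,0)),(b,(0,300)),(e,(405,300))):
    h=min(im.shape[0],600-y);w=min(im.shape[1],800-x); m[y:y+h,x:x+w]=im[:h,:w]
cv2.imwrite("pics/m1.png",cv2.convertScaleAbs(m,alpha=1.5))
P=cloud(t);Q=cloud(s)
for uv in((425,204),(405,215),(300,205),(207,208),(185,213),(220,208),(140,190),(350,300)): print("top",uv,P[uv[1],uv[0]].round(1),t["image"][uv[1],uv[0]])
for uv in((243,142),(243,160),(432,225),(450,243),(341,185)): print("scene",uv,Q[uv[1],uv[0]].round(1),s["image"][uv[1],uv[0]])
E
```

```text
top (425, 204) [ 546.  -260.2  147.3] [108 145 176]
top (405, 215) [ 534.8 -239.7   63.8] [25 35 56]
top (300, 205) [551.6 -17.2 126.5] [146  86  48]
top (207, 208) [554.5 175.9  88. ] [26 69 82]
top (185, 213) [549.3 230.8  54.4] [190 193 194]
top (220, 208) [559.8 157.9  46.3] [39 53 33]
top (140, 190) [600.5 327.8  58. ] [ 94 121 134]
top (350, 300) [ 3.56e+02 -1.22e+02 -1.00e-01] [122 159 175]
scene (243, 142) [ 551.4 -253.5  142.6] [38 54 84]
scene (243, 160) [ 557.6 -255.1   97.5] [38 56 69]
scene (432, 225) [592.9 184.3 111.1] [ 28 106 127]
scene (450, 243) [562.1 224.7  51.9] [106 111 111]
scene (341, 185) [563.9 -11.6 115.8] [59 42 38]
```

View pics/m1.png

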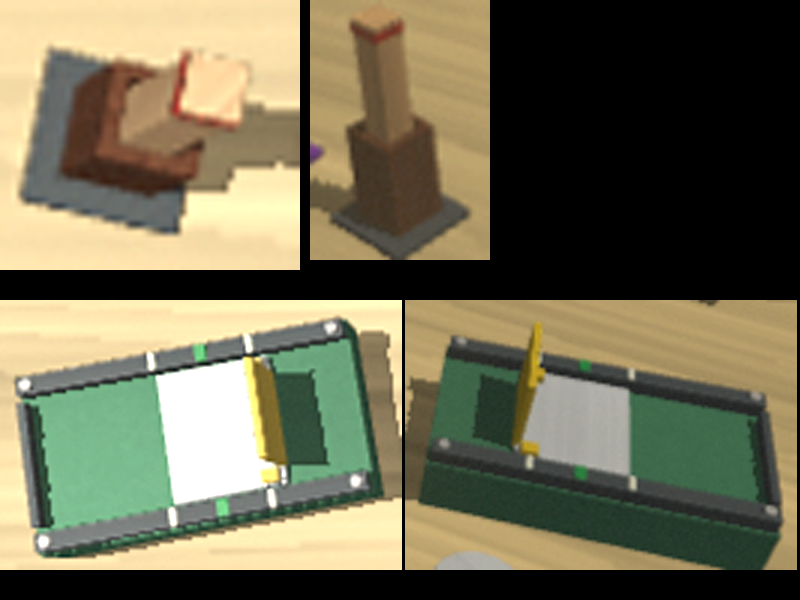

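The montage shows the stick's top face clearly (crop centre (212,88), i.e. pixel (425,204.7)) with its red edge. The four rail screws and the yellow tab are clear too. Now I'll measure by colour masks and plane rays.

```bash
cat > meas.py <<'E'
from h import *
import pickle
t=pickle.load(open("top.pkl","rb"));s=pickle.load(open("scene.pkl","rb"))
def mask_pts(m,x,y,w,h):
    k=np.zeros_like(m);k[y:y+h,x:x+w]=m[y:y+h,x:x+w]
    n,l,st,ce=cv2.connectedComponentsWithStats(k.astype(np.uint8)); i=1+np.argmax(st[1:,4])
    v,u=np.nonzero(l==i); return np.c_[u,v]
def rect(p):
    (cx,cy),(w,h),_=r=cv2.minAreaRect(p[:,:2].astype(np.float32)); b=cv2.boxPoints(r); e=b[1]-b[0]
    return np.r_[cx,cy,np.linalg.norm(e),np.linalg.norm(b[2]-b[1]),np.degrees(np.arctan2(e[1],e[0]))].round(1)
for n,c,w in(("top",t,(412,190,30,30)),("scene",s,(230,130,30,25))):
    Z=cloud(c)[...,2]
    m=(abs(Z-146)<3); p=mask_pts(m,*w); q=plane(c,p,146); print(n,"stick top",len(p),rect(q),q.mean(0).round(1))
I=t["image"].astype(int); Z=cloud(t)[...,2]
m=(I[...,2]>I[...,0]*1.35)&(I[...,2]<95)&(abs(Z-70)<4); p=mask_pts(m,390,185,45,50); print("rim",len(p),rect(plane(t,p,70)))
m=(abs(Z-6)<3)&(I[...,2]<I[...,0]+5)
p=mask_pts(m,385,190,40,45); print("foot",len(p),rect(plane(t,p,6)))
m=(Z>30)&(Z<62)
p=mask_pts(m,110,160,150,105); print("port",len(p),rect(plane(t,p,52)))
scr=np.array([[126.3,196.3],[228.3,177],[237.3,228.3],[132,248.7]]); g=plane(t,scr,58); print("screws top",g.round(1).tolist(),g.mean(0).round(1))
sc=np.array([[385+55/2.7,195+42/2.7],[385+353/2.7,195+98/2.7],[385+366/2.7,195+211/2.7],[385+38/2.7,195+143/2.7]]);g=plane(s,sc,58);print("screws scene",g.round(1).tolist(),g.mean(0).round(1))
for n,c,w in(("top",t,(190,180,30,55)),("scene",s,(420,200,25,50))):
    J=c["image"].astype(int);P=cloud(c)
    m=(J[...,2]>J[...,0]*2)&(J[...,1]>J[...,0]*2)&(P[...,2]>70); p=mask_pts(m,*w); q=P[p[:,1],p[:,0]]
    top=q[q[:,2]>104]; print(n,"tab",len(q),q.mean(0).round(1),rect(q), "upper",len(top),top.mean(0).round(1) if len(top) else "", rect(top) if len(top)>3 else "",q[:,2].max())
E
python3 meas.py
```

```text
top stick top 99 [ 545.9 -260.6   20.7   20.4  -15.3] [ 545.7 -261.   146. ]
scene stick top 58 [ 547.4 -260.5   22.8   23.   -13. ] [ 547.5 -260.6  146. ]
rim 110 [ 545.1 -260.5   34.5   36.8  -14.2]
foot 204 [ 545.1 -261.3   57.4   57.9  -14.2]
port 6595 [550.5 237.3 244.8 132.8 -80.1]
screws top [[587.3, 356.3, 58.0], [625.7, 138.7, 58.0], [514.0, 118.0, 58.0], [475.4, 338.1, 58.0]] [550.6 237.8  58. ]
screws scene [[515.2, 119.5, 58.0], [477.0, 338.6, 58.0], [587.5, 356.4, 58.0], [625.0, 138.6, 58.0]] [551.2 238.3  58. ]
top tab 165 [559.6 176.9  94. ] [561.3 177.8   4.   69.3 -81.2] upper 49 [560.6 177.4 108.9] [561.7 178.1   3.7  68.6 -81.2] 113.26925335703481
scene tab 164 [574.1 179.7 102.9] [850.  199.2  11.4 647.6 -85.9] upper 87 [572.6 179.9 116.2] [850.  199.2  10.9 647.6 -86. ] 633.5536930935908
```

The two views agree within 2 mm and the sizes fit: stick top 20 mm, port yaw 10°, port centre (551,238). So I'll grasp and lift.

```bash
python3 - <<'E'
from h import *
import pickle
G=np.array([546.2,-260.7]); a=np.radians(76)
c=np.array([550.9,237.9]); py=np.array([np.cos(np.radians(100)),np.sin(np.radians(100))])
best=None
for k in(0,np.pi):
    j=bot.ik([*G,108],down(a+k)); j2=bot.ik([*(c-95*py),151],down(np.radians(100)+k)); j3=bot.ik([*(c-35*py),151],down(np.radians(100)+k))
    print(k,*[None if x is None else np.round(x,2) for x in(j,j2,j3)])
    if j is not None and j2 is not None and j3 is not None:
        v=max(abs(j[5]),abs(j2[5])); best=min(best or (9,0),(v,k))
k=best[1]; open("k.txt","w").write(str(k)); print("k",k)
bot.move_to([*G,215],down(a+k))
bot.move_gripper(60,60)
hit=bot.servo_line([*G,108],speed=120,until_force=15); print("hit",hit)
s=bot.read_state();print(s["clock"],s["ee_pos"])
if not hit:
    bot.move_gripper(0,60); s=bot.read_state();print(s["clock"],s["grip_width"],s["grip_force"],s["ee_pos"])
    bot.servo_line([*G,190],speed=120); s=bot.read_state();print(s["clock"],s["grip_width"],s["grip_force"],s["ft_force"])
t=bot.read_camera("scene"); pickle.dump(t,open("scene1.pkl","wb")); cv2.imwrite("pics/s1.png",cv2.resize(t["image"][60:220,150:370],None,fx=3,fy=3))
E
```

```text
0 [-0.51  0.53  1.47 -0.    1.15 -1.83] [ 0.19  0.44  1.49 -0.    1.21 -1.56] [ 0.29  0.45  1.47 -0.    1.22 -1.46]
3.141592653589793 [-0.51  0.53  1.47 -0.    1.15  1.31] [ 0.19  0.44  1.49 -0.    1.21  1.58] [ 0.29  0.45  1.47 -0.    1.22  1.68]
k 3.141592653589793
hit False
4.425 [ 546.56748164 -260.89975528  108.86696752]
4.8667 18.844751171878027 59.073708057403564 [ 546.42930706 -260.88168588  108.53675958]
5.7 18.71281643813179 58.53988230228424 [ 0.41585954 -0.88959387 -0.93407669]
```

View pics/s1.png

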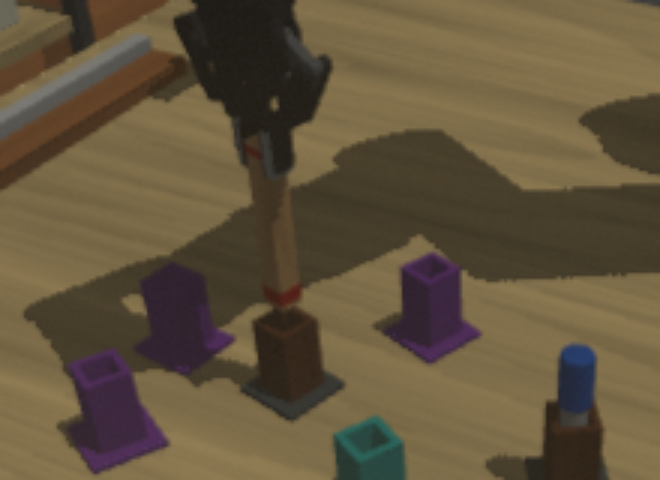

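The stick is out of the holder (foot at crop (285,305), above the rim) and held in the fingers. It looks slightly tilted, so I'll check it against the projected vertical axis.

```bash
python3 - <<'E'
from h import *
import pickle
s=pickle.load(open("scene1.pkl","rb")); e=np.array(bot.read_state()["ee_pos"]); print(e)
for z in(38,-25,-60,-90,-102): print(z,project(s,e+[0,0,z]).round(1))
P=cloud(s);m=np.zeros((400,640),bool)
sel=(abs(P[...,0]-e[0])<40)&(abs(P[...,1]-e[1])<40)&(P[...,2]>77)&(P[...,2]<165)
for z in(85,95,105,120,135,150,162):
    k=sel&(abs(P[...,2]-z)<5); v,u=np.nonzero(k); print(z,k.sum(),P[k].mean(0).round(1),u.mean().round(1),v.mean().round(1),"axis px",project(s,[e[0],e[1],z]).round(1))
t=bot.read_camera("top");pickle.dump(t,open("top1.pkl","wb"))
print(P[sel][:,2].min())
E
```

```text
[ 545.83974172 -260.509534    188.87488763]
38 [[237.3 105.6]]
-25 [[240.6 131.7]]
-60 [[242.4 145.2]]
-90 [[243.8 156.3]]
-102 [[244.3 160.6]]
85 10 [ 549.3 -255.9   88.5] 245.1 161.3 axis px [[244.4 161.2]]
95 44 [ 550.5 -255.9   95.3] 244.5 159.1 axis px [[243.9 157.7]]
105 43 [ 550.5 -256.5  104.6] 243.8 155.7 axis px [[243.5 154. ]]
120 44 [ 551.5 -256.5  120.7] 242.9 150.0 axis px [[242.8 148.5]]
135 48 [ 550.7 -255.9  134.8] 242.6 144.5 axis px [[242.1 142.9]]
150 43 [ 551.2 -256.1  150.4] 241.7 138.7 axis px [[241.3 137.1]]
162 42 [ 550.6 -255.8  161.1] 241.4 134.3 axis px [[240.7 132.5]]
86.77293999212861
```

The stick hangs vertical and centred, with its foot at about 87 mm as expected. Now I'll carry it high over the file and down in front of the tab.

```bash
python3 - <<'E'
from h import *
import pickle
k=float(open("k.txt").read())
e=bot.read_state()["ee_pos"]
c=np.array([550.9,237.9]); A=np.radians(100); py=np.array([np.cos(A),np.sin(A)])
bot.servo_line([e[0],e[1],285],speed=200)
bot.move_to([*(c-92*py),285],down(A+k))
hit=bot.servo_line([*(c-92*py),151],speed=120,until_force=6)
s=bot.read_state();print(hit,s["clock"],s["ee_pos"],s["grip_width"],s["grip_force"],s["ft_force"])
m=[]
for n in("scene","top"):
    t=bot.read_camera(n); pickle.dump(t,open(n+"2.pkl","wb"))
    x,y=(370,150) if n=="scene" else (110,150); m.append(cv2.resize(t["image"][y:y+140,x:x+160],None,fx=2.5,fy=2.5))
cv2.imwrite("pics/m2.png",np.hstack(m))
E
```

```text
False 9.2 [567.22522342 147.36008852 151.8017028 ] 18.855688103326145 58.537829518318176 [ 0.33280048 -0.32741194  0.03625908]
```

View pics/m2.png

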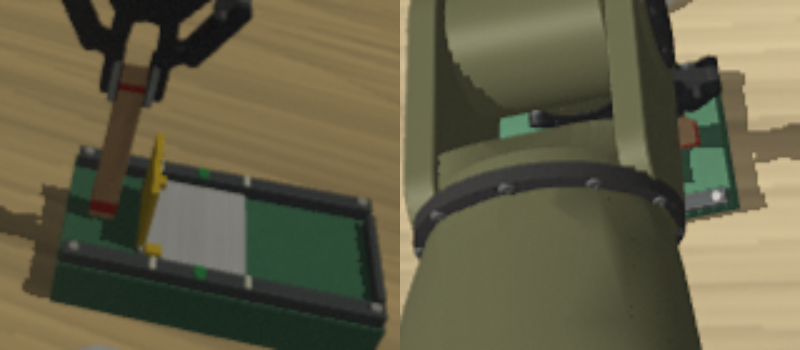

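The stick's foot (crop (103,210)) stands between the rails in front of the tab, midway across. Next I'll push slowly to about 27 mm open and measure.

```bash
python3 - <<'E'
from h import *
import pickle
c=np.array([550.9,237.9]); A=np.radians(100); py=np.array([np.cos(A),np.sin(A)])
for y in(-66,-45):
    bot.servo_line([*(c+y*py),151],speed=40); bot.dwell(.2)
    s=bot.read_state();e=np.array(s["ee_pos"]);print(s["clock"],e,"loc y",(e[:2]-c)@py,"F",s["ft_force"]@np.r_[py,0],s["grip_force"])
t=bot.read_camera("scene"); pickle.dump(t,open("scene3.pkl","wb"))
cv2.imwrite("pics/s3.png",cv2.resize(t["image"][150:290,370:530],None,fx=4,fy=4,interpolation=cv2.INTER_CUBIC))
E
```

```text
10.3 [562.44408458 172.69132581 151.05806459] loc y -66.22261715803205 F -3.7969817900202107 58.84503364562988
11.175 [558.7793062  193.41220168 151.02027091] loc y -45.18015586780763 F -3.441327913877003 58.920952677726746
```

View pics/s3.png

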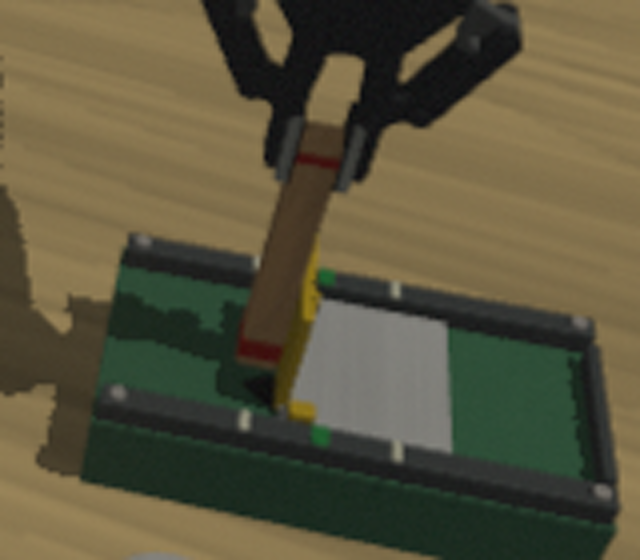

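The pointer at crop (302,411) lies between white (244,418) and green (321,436), so it is short of half. Now I'll measure the opening from the shutter plate's leading edge against the closed picture, and check the stick's tilt.

```bash
cat > op.py <<'E'
from h import *
import pickle
c0=np.array([550.9,237.9]); A=np.radians(100); py=np.array([np.cos(A),np.sin(A)]); px=np.array([py[1],-py[0]])
def edge(c):
    I=c["image"].astype(int); v,u=np.mgrid[0:400,0:640]
    q=plane(c,np.c_[u.ravel(),v.ravel()],48); x=(q[:,:2]-c0)@px; y=(q[:,:2]-c0)@py
    gray=((I.max(-1)-I.min(-1)<22)&(I.min(-1)>75)).ravel()
    o=[]
    for b in range(-35,36,5):
        k=(abs(x-b)<2.5)&(abs(y)<100); o.append(y[k&gray].max() if (k&gray).any() else np.nan)
    return np.nanmedian(o)
def opening(c): return edge(c)-edge(pickle.load(open("scene.pkl","rb")))
def axis(c,e):
    P=cloud(c); d=P-[e[0],e[1],0]; I=c["image"].astype(int)
    lx=d[...,:2]@px; ly=d[...,:2]@py
    wood=(I[...,2]>I[...,1]*1.15)&(I[...,1]>I[...,0]*1.05)&(I[...,1]<I[...,2]*.85)
    for z in(60,75,90,105,120):
        k=(abs(lx)<25)&(abs(ly)<25)&(abs(P[...,2]-z)<6)&wood
        if k.sum()>3: print(z,k.sum(),"x",lx[k].mean().round(1),"y",ly[k].mean().round(1),ly[k].min().round(1),ly[k].max().round(1))
    k=(abs(lx)<25)&(abs(ly)<25)&wood&(P[...,2]>40)&(P[...,2]<130); print("zmin",P[...,2][k].min())
E
python3 - <<'E'
from op import *
for n,e in(("scene2",[567.2,147.4]),("scene3",[558.8,193.4])):
    c=pickle.load(open(n+".pkl","rb")); print(n,opening(c)); axis(c,e)
E
```

```text
scene2 1.8404553927731833
60 44 x 10.2 y -0.9 -11.0 9.4
75 44 x 10.0 y -0.9 -10.6 8.6
90 45 x 9.5 y -1.3 -10.5 9.0
105 48 x 9.1 y -1.2 -10.4 9.2
120 54 x 9.5 y -1.4 -10.3 8.7
zmin 46.82527593413579
scene3 27.862687407616647
60 53 x 9.8 y -0.9 -11.3 9.6
75 62 x 10.2 y -0.1 -11.1 9.7
90 56 x 9.2 y -0.8 -10.9 9.6
105 81 x 9.0 y 2.8 -10.8 15.2
120 63 x 8.8 y -1.9 -10.6 9.4
zmin 43.99251484074557
```

No tilt and an opening of about 27 mm, as the geometry predicts. I'll advance 8 mm more.

```bash
python3 - <<'E'
from op import *
bot.servo_line([*(c0-37.2*py),151],speed=25); bot.dwell(.5)
s=bot.read_state();e=np.array(s["ee_pos"]);print(s["clock"],e,"loc y",(e[:2]-c0)@py,"F",s["ft_force"]@np.r_[py,0],s["grip_force"])
t=bot.read_camera("scene"); print(opening(t)); axis(t,e)
cv2.imwrite("pics/s4.png",cv2.resize(t["image"][150:290,370:530],None,fx=4,fy=4,interpolation=cv2.INTER_CUBIC))
E
```

```text
12.1833 [557.3679481  201.21922922 150.99643047] loc y -37.24665484702849 F -4.974790447089041 59.03743028640747
35.77593901280289
60 58 x 10.1 y -1.3 -11.6 9.6
75 60 x 10.0 y -0.6 -11.2 9.5
90 64 x 9.8 y -0.3 -10.8 9.5
105 80 x 10.6 y 2.7 -10.7 15.5
120 58 x 8.5 y -1.9 -10.7 9.4
zmin 49.058130069554636
```

View pics/s4.png

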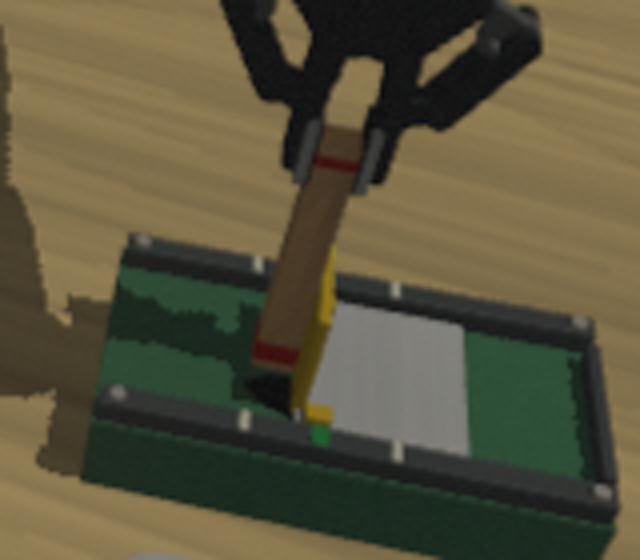

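The yellow pointer (320,414) now sits at the green mark (321,434). The opening is about 35 mm, the push 5 N (4.8 N expected), and the foot about 49 mm high against the 45 mm deck. Handing in.

```bash
python3 -c "
from rig import bot
print(bot.finish_job())"
```

```text
the job is handed in; nothing more can be done
None
```

I handed the job in with the stick still gripped and pressing the tab: the shutter measures about 35 mm open, pointer at the green mark, pushing at 5 N, the foot about 4 mm above the deck; no verdict was returned.

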